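# Slide a setup block into a crank vise and clamp it

## Task

Crank open the jaw of the low blue vise with the upright black crank knob, slide the steel setup block along the worktop into its mouth until its end is right up against the back stop with its long sides along the jaws, then crank the jaw shut so that the block is clamped firmly against the fixed jaw. Keep the block flat on the worktop (never lift or tip it), move the jaw only by its crank, and leave the tape roll, brass bush and chuck key where they are.

Things in the scene. Friction and masses are not known exactly. Their poses are not given: they have to be found in the camera images.
- vise: blue low clamping vise screwed to the worktop; its mouth has no floor, the block slides on the worktop. Origin: on the worktop, at the centre of the spot that the block must fill. Own +x points into the mouth, which is open towards own -x (roughly the robot); own +y points to the fixed jaw at the left. Pinion housing at the right: x -15 to +47, y -135 to -70 mm, 50 mm high
- jaw: moving jaw, dark steel, 16 mm thick, 38 mm high, vise x -12 to +34 mm; slides along the vise's y, axes parallel to the vise's. Origin: on the worktop, on its clamping face (looks to +y); its y in the vise frame is -51 mm fully open (76 mm mouth), -25 mm when clamped on the 50 mm block. 12 mm of travel per rad of crank
- crank (a joint): crank angle, rad: 0 = jaw fully open, grows as the crank turns clockwise seen from above, which closes the jaw; about 2.17 = 50 mm mouth; 3.6 = end stop. It is stiff (about 5 N at the knob) and stays where left
- knob (a point): middle of the upright black knob on the crank arm, 87 mm above the worktop; knob 20 mm diameter, 46 mm tall (64 to 110 mm above the worktop), free to spin on its pin; 50 mm from the crank axis
- crank_axis (a point): point on the vertical axis of the crank, 87 mm above the worktop (over the pinion housing, 102.5 mm to the right of the vise origin, fixed to the vise)
- block: grey steel setup block with drilled holes, 50 (own x) x 75 (own y) x 25 mm high, 0.6 kg, origin at the centre of its underside. When seated its own y lies along the vise's x, either way round
- tape: bystander: roll of black tape, 64 mm diameter, 19 mm high, origin at the centre of its underside
- bush: bystander: flanged brass bush, 42 mm diameter, 26 mm high, origin at the centre of its underside
- key: bystander: T-shaped steel chuck key lying flat, 72 x 68 x 12 mm, origin at the centre of its underside
- fixed_jaw (a point): middle of the fixed jaw's clamping face, 19 mm above the worktop: vise x = 12.5, y = +25 mm. The face runs from vise x = -12 to +37 mm and is 38 mm high; the jaw is 22 mm thick, with a 10 mm high foot behind it out to y = +77 mm
- back_stop (a point): middle of the mouth's back stop, 15 mm above the worktop: vise x = +37.5, y = 0. Steel bar, 30 mm high, face square to the vise's x, from y = -138 to +27 mm
Mind the look-alikes: they are no part of the job. There is more than one size of the block; the one meant has the size given above.

How it is judged:
By the outcome, as a careful person would: the job done as asked, in the order asked, and still so for the second after the job is handed in, with the robot touching nothing.
It also fails if it takes over 72 s, if anything falls off the work surface, if the arm or the gripper's body presses on something with over 40 N, if the wrist force passes 120 N, or if a joint passes its speed limit or range.

## Robot

A 6-joint arm with a two-finger parallel gripper is mounted at the origin on a cart in front of the work surface, level with it; the furniture and walls round the work are solid. World frame = base frame: x ahead of the robot, y to its left, z up, the work surface at z = 0. Lengths are in m, angles in degrees, forces in N, time in s.
With the tool pointing down it reaches from about 0.4 to 0.825 m from the base axis. Payload 7 kg.
Tool frame: the origin (TCP) lies at the very end of the fingers, on their centre line; the grasp point (between the pads) lies grasp_offset behind it (grasp_offset is the distance from the TCP to the grasp point, in m); z points along the fingers, y is the direction in which the jaws open and shut (so a half turn about z gives the same grasp; the last joint's range is limited). The gripper opens to 85 mm and grips with 20 to 120 N. Pads are 22 mm wide; open, the fingers measure 114 mm over their backs; the gripper's body (76 mm by 85 mm) begins 54 mm behind the grasp point. The pads swing forward as they close: fully open they stand 13 mm farther back than shut.
Start: joints at [-55.8, 20.546, 0.682, 0, -70.136, -16.507], TCP at [0.205, -0.643, 0.231] pointing down, gripper open.
Joint ranges: [-176.03, 176.03], [-82.01, 121.73], [-58.28, 71.71], [-173.87, 95.51], [-174.79, -0.11], [-173.66, 173.66]. Speed limits (degrees/s): [136.94, 136.94, 172.46, 180, 180, 180].

## Interface

Orientations are given as [roll, pitch, yaw] about the fixed x, y, z axes, in that order (R = Rz(yaw) Ry(pitch) Rx(roll)).
In Python, from workcell import sense, get_image, job_done, grasp_offset gives the robot as it stands.
- The arm moves only by the tool move_arm, never from a script. Its argument "plan" is text: rows parted by semicolons, each of 7 numbers parted by spaces: the shift along the tool's x, y, z in units of 25 mm (1.0 is 25 mm), then the turn, a rotation vector about the tool's x, y, z in units of 0.08 rad (1.0 is 0.08 rad), then the gripper's target within -1 to 1 (fully open at 1, half-way at 0, shut at -1). A call has exactly 5 rows; each row shifts and turns the commanded pose from where the row before left it, along the tool's axes as they then stand; what a row does not reach is not made up. A row lasts 1/12 s, in which the tool goes at most 41.7 mm and 7.16 degrees, less where a joint would pass 70% of its speed; a pose out of reach is approached as far as the arm can. A call with a number of a shift or a turn outside -1 to 1 is refused whole. A call with a gripper value outside its range is refused whole. The fingers move at their own pace and stop on an object; the grip force is fixed at half the most. Time passes only in rows, so rows that do not move let the fingers close, or fill a call up. It gives the time, the measured TCP pose, the force and the opening at its end, in the units of the state.
- sense(): the state, without advancing time (a new reading comes with each control period).
- get_image(name): name is "scene" or "top" or "wrist"; returns a dict with "pixels" (420x560x3 uint8, red, green, blue), "z_map" (420x560 float32, m along the optical axis (not along the pixel's ray), 0 where there is no reading), "fx", "fy", "cx", "cy" (pixels), "position" and "orientation" of the camera in the world. Camera axes: x right, y down, z forward; pixel columns grow to the right and rows downward; lengths in m; the calibration is good to about 2 mm. A picture is of the moment at which its call begins.
- job_done(): hands the job in, once; it reports no verdict.
The state is a dict: "clock": time; "joint_pos": joint angles; "joint_vel": joint speeds; "joint_torque": joint torques, N m; "tool_pos": TCP position; "eef_rot": TCP orientation; "force": force on the tool from outside, world axes, zero at the start; "moment": the same for the moment, N m; "width": finger opening in m.
Only numpy, scipy, OpenCV 4.12 (cv2) and the standard library are available. Lean on these libraries where they do the work, as an engineer would, in place of code of your own. Each camera call takes 0.05 s, during which the arm holds its last target. There are 200 camera calls.

## Working session

There is one attempt and no reset: what is moved stays moved. The work goes in short steps, Python scripts to look and compute and a tool call to move; the robot and the scene stay as the last step left them, time stands still between calls to the robot, and variables do not carry over. Pictures are saved under pics/ and viewed, about 8 in all and at most 12, crops included, and the job is handed in when it is done.

Besides the shell and the picture viewer there is one more tool, called after "Request:" by a JSON object that holds its "op" and its "data", one argument or row to a line. move_arm: Moves the arm, as the interface text tells. Its arguments: {"type":"object","properties":{"plan":{"type":"string"}},"required":["plan"]}

```bash
mkdir -p pics; ls; cat > h.py <<'E'
import numpy as np, cv2
from workcell import sense, get_image, job_done, grasp_offset
from scipy.spatial.transform import Rotation as R
def save(im,name): cv2.imwrite(f'pics/{name}.png', im['pixels'][:,:,::-1])
def Rm(o):
    o=np.array(o,float)
    if o.shape==(3,3): return o
    if o.shape==(4,): return R.from_quat(o).as_matrix()
    return R.from_euler('xyz',o,degrees=True).as_matrix()
def cloud(im):
    z=im['z_map']; v,u=np.mgrid[:z.shape[0],:z.shape[1]]
    p=np.stack([(u-im['cx'])/im['fx']*z,(v-im['cy'])/im['fy']*z,z],-1)
    w=p@Rm(im['orientation']).T+np.array(im['position']); w[z==0]=np.nan
    return w
E
python3 - <<'E'
from h import *
print(sense(),grasp_offset)
for n in('scene','top'):
    im=get_image(n); save(im,n+'0'); print(n,im['position'],im['orientation'],im['fx'],im['cx'],im['cy']); np.savez(n+'0.npz',w=cloud(im),p=im['pixels'])
a=np.hstack([cv2.imread('pics/scene0.png'),cv2.imread('pics/top0.png')])
w=np.load('top0.npz')['w']
for v in range(20,420,60): print([tuple(np.round(w[v,u],3)) for u in range(40,560,120)])
E
```

```text
pics
{'clock': 0.0, 'joint_pos': array([-5.58008632e+01,  2.05902106e+01,  6.33670537e-01, -1.93350318e-02,
       -7.01376501e+01, -1.65058843e+01]), 'joint_vel': array([-0.04074892,  0.01099356, -0.03481291, -0.0125141 , -0.02630683,
       -0.01241387]), 'joint_torque': array([-1.36001989e-03, -5.83321381e+01,  2.93416983e+01,  6.93691358e+00,
       -5.99665189e-03, -5.08029211e-05]), 'tool_pos': array([ 0.20495224, -0.6426151 ,  0.23037921]), 'eef_rot': array([ 1.79904527e+02, -9.33594430e-03, -1.62313324e+02]), 'force': array([-0.09507476, -0.79659065, -0.56529101]), 'moment': array([-0.03202744,  0.04403086,  0.03855799]), 'width': 0.08530129951239462} 0.0187
scene [-0.27800923 -0.83511063  0.58593382] [-113.59455455    1.40217559  -47.55616193] 545.7875955835237 285.0111117433285 205.45863301163124
top [ 0.34660724 -0.02253407  1.1423142 ] [-168.77880273   -0.45976165  -91.49786646] 445.1929428466079 278.2875141967372 214.99600011105707
[(np.float64(0.841), np.float64(0.374), np.float64(0.445)), (np.float64(1.168), np.float64(0.293), np.float64(-0.027)), (np.float64(1.164), n
[... 1265 characters left out ...]
loat64(-0.348), np.float64(-0.001)), (np.float64(0.51), np.float64(-1.138), np.float64(-0.866))]
[(np.float64(0.302), np.float64(1.007), np.float64(-0.869)), (np.float64(0.293), np.float64(0.439), np.float64(-0.695)), (np.float64(0.275), np.float64(-0.044), np.float64(-0.854)), (np.float64(0.26), np.float64(-0.574), np.float64(-0.87)), (np.float64(0.247), np.float64(-1.099), np.float64(-0.858))]
[(np.float64(0.053), np.float64(0.984), np.float64(-0.861)), (np.float64(0.037), np.float64(0.476), np.float64(-0.87)), (np.float64(0.236), np.float64(-0.028), np.float64(0.452)), (np.float64(0.289), np.float64(-0.113), np.float64(0.801)), (np.float64(-0.003), np.float64(-1.065), np.float64(-0.858))]
```

View pics/top0.png

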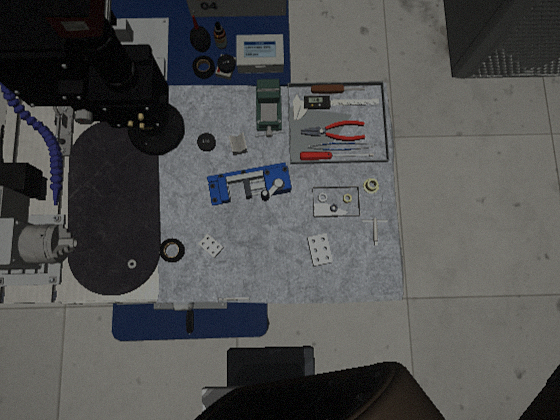

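View pics/scene0.png

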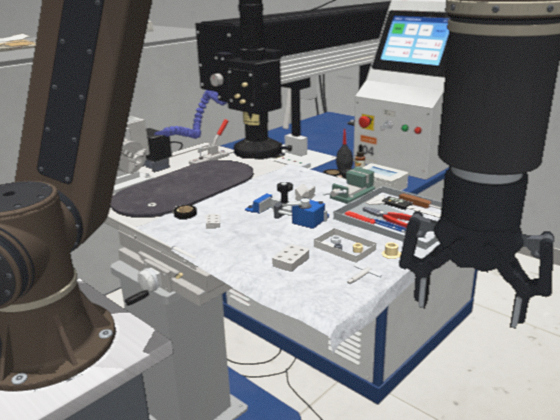

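The top view shows the vise at about (250,184), with its crank at (270,188). There are two drilled blocks, a small one at (210,245) and a larger one at (319,249). The tape is at (172,250), the bush at (371,186) and the key at (376,232). I'll measure both blocks and enlarge the area.

```bash
python3 - <<'E'
from h import *
d=np.load('top0.npz'); w=d['w']; p=d['p']
for n,(u0,u1,v0,v1) in dict(small=(195,228,228,262),big=(300,338,228,270)).items():
    q=w[v0:v1,u0:u1].reshape(-1,3); b=p[v0:v1,u0:u1].reshape(-1,3)
    print(n,'z pct',np.nanpercentile(q[:,2],[5,50,90,99]))
    m=q[:,2]>0.012; print(m.sum(),cv2.minAreaRect(q[m,:2].astype(np.float32)),np.median(q[m],0))
    # colour based, at plane z=25mm
    m=b.min(1)>150; print(m.sum(),cv2.minAreaRect(q[m,:2].astype(np.float32)))
c=cv2.resize(p[150:280,150:345,::-1],None,fx=4,fy=4,interpolation=cv2.INTER_CUBIC); cv2.imwrite('pics/c1.png',c)
# vise height map
q=w[155:210,200:300]; 
for lo,hi in((.02,.034),(.034,.044),(.044,.056),(.06,.08),(.095,.12)):
    m=(q[...,2]>lo)&(q[...,2]<hi); print(lo,m.sum(), cv2.minAreaRect(q[m][:,:2].astype(np.float32)) if m.sum()>3 else '')
E
```

```text
small z pct [0.00087369 0.00522956 0.01979107 0.02262656]
288 ((0.4967910349369049, 0.13620829582214355), (0.05469128489494324, 0.03593989834189415), 48.55157470703125) [0.49620883 0.1354949  0.01930203]
5 ((0.4804709553718567, 0.12267228960990906), (0.008222542703151703, 0.030674906447529793), 32.72004318237305)
big z pct [0.00081665 0.00699899 0.02712142 0.0299803 ]
569 ((0.47687268257141113, -0.1270226538181305), (0.07533115893602371, 0.07620939612388611), 9.677450180053711) [ 0.47813549 -0.1389976   0.02584724]
29 ((0.47666630148887634, -0.1371961534023285), (0.06705939769744873, 0.042978521436452866), 8.520543098449707)
0.02 452 ((0.6587131023406982, 0.014959082007408142), (0.09075489640235901, 0.23998074233531952), 14.340761184692383)
0.034 358 ((0.6508382558822632, 0.023521780967712402), (0.06299661099910736, 0.18341898918151855), 8.269749641418457)
0.044 469 ((0.6515896916389465, 0.018432021141052246), (0.06207093968987465, 0.17533837258815765), 8.222159385681152)
0.06 129 ((0.6255766153335571, -0.02215525321662426), (0.020182861015200615, 0.06960240006446838), 47.1584587097168)
0.095 62 ((0.6061808466911316, -0.004677493125200272), (0.016989458352327347, 0.018731286749243736), 86.47439575195312)
```

View pics/c1.png

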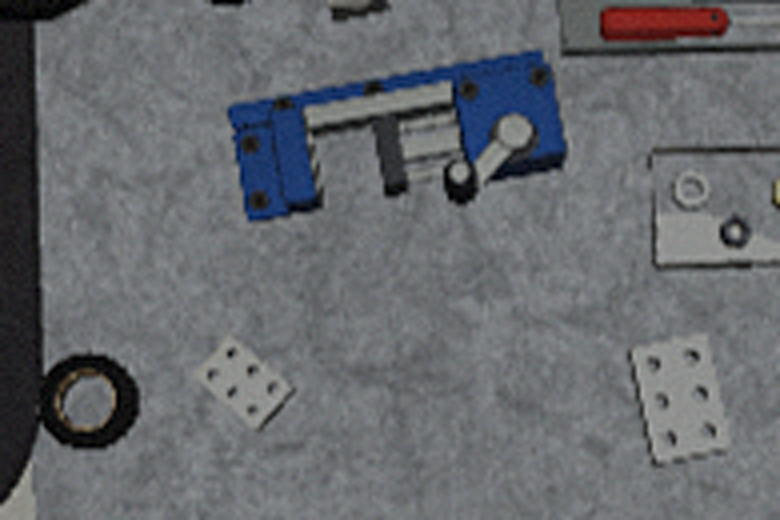

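The large block at (319,249) in the top view, (680,400) in the crop, measures about 75x50 mm and 26 mm high. That makes it the one meant. The small one at (210,245) is about 55x36x20 mm, a look-alike. I'll go above the vise for a close look.

Request:
{"op": "move_arm", "data": {
  "plan": "-0.95 0.78 0 0 0 0 1;-0.95 0.78 0 0 0 0 1;-0.95 0.78 0 0 0 0 1;-0.95 0.78 0 0 0 0 1;-0.95 0.78 0 0 0 0 1"
}}

```text
clock: 0.52
tool_pos: [0.2889, -0.5127, 0.2308]
eef_rot: [180.0, -0.0, -162.3]
force: [-0.3, 0.2, -0.0]
width: 0.0854
```

Request:
{"op": "move_arm", "data": {
  "plan": "-0.95 0.78 0 0 0 0 1;-0.95 0.78 0 0 0 0 1;-0.95 0.78 0 0 0 0 1;-0.95 0.78 0 0 0 0 1;-0.95 0.78 0 0 0 0 1"
}}

```text
clock: 0.93
tool_pos: [0.3725, -0.3836, 0.2311]
eef_rot: [180.0, -0.0, -162.3]
force: [0.8, 0.0, 0.2]
width: 0.0853
```

Request:
{"op": "move_arm", "data": {
  "plan": "-0.95 0.78 0 0 0 0 1;-0.95 0.78 0 0 0 0 1;-0.95 0.78 0 0 0 0 1;-0.95 0.78 0 0 0 0 1;-0.95 0.78 0 0 0 0 1"
}}

```text
clock: 1.35
tool_pos: [0.456, -0.2546, 0.2312]
eef_rot: [180.0, -0.0, -162.3]
force: [0.8, -0.7, 0.1]
width: 0.0852
```

Request:
{"op": "move_arm", "data": {
  "plan": "-0.95 0.78 0 0 0 0.4 1;-0.95 0.78 0 0 0 0.4 1;-0.95 0.78 0 0 0 0.4 1;-0.95 0.78 0 0 0 0.4 1;-0.8 0.7 0 0 0 0.4 1"
}}

```text
clock: 1.77
tool_pos: [0.5445, -0.1338, 0.2311]
eef_rot: [180.0, -0.0, -171.5]
force: [0.7, -0.8, 0.8]
width: 0.0854
```

```bash
python3 - <<'E'
from h import *
s=sense(); print(s['clock'],s['tool_pos'],s['eef_rot'],s['joint_pos'])
im=get_image('wrist'); save(im,'w1'); print(im['position'],im['orientation'],im['fx'],im['cx'],im['cy']); np.savez('w1.npz',w=cloud(im),p=im['pixels'])
E
```

```text
1.7667 [ 0.54451773 -0.13375892  0.23109854] [ 1.79989304e+02 -1.22018420e-02 -1.71529561e+02] [ 6.19449717e+00  9.84271449e+00 -1.39611506e+01 -1.11508481e-02
 -6.62087523e+01 -8.77195602e+01]
[ 0.46829058 -0.14389402  0.37307269] [ 1.62802920e+02 -4.22996700e-02  9.84873161e+01] 303.9828419907035 278.45821791924806 216.96293866980653
```

View pics/w1.png

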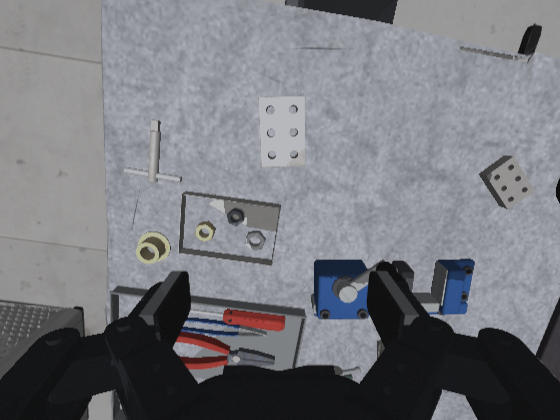

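The wrist view shows the 50x75 block clearly at (282,131). The vise is at about (390,290), partly hidden by a finger. I'll shift the camera over the vise.

Request:
{"op": "move_arm", "data": {
  "plan": "-0.9 0.75 0 0 0 0 1;-0.9 0.75 0 0 0 0 1;-0.9 0.75 0 0 0 0 1;-0.9 0.75 0 0 0 0 1;-0.9 0.75 0 0 0 0 1"
}}

```text
clock: 2.23
tool_pos: [0.6417, -0.025, 0.2309]
eef_rot: [180.0, -0.0, -171.5]
force: [-0.1, 0.1, 0.1]
width: 0.0854
```

Request:
{"op": "move_arm", "data": {
  "plan": "-0.8 0.8 0 0 0 0 1;0 0 0 0 0 0 1;0 0 0 0 0 0 1;0 0 0 0 0 0 1;0 0 0 0 0 0 1"
}}

```text
clock: 2.65
tool_pos: [0.6574, -0.0041, 0.2312]
eef_rot: [-180.0, -0.0, -171.5]
force: [1.5, 0.9, -0.1]
width: 0.0856
```

```bash
python3 - <<'E'
from h import *
s=sense(); print(s['clock'],s['tool_pos'],s['eef_rot'],s['joint_pos'])
im=get_image('wrist'); save(im,'w2'); print(im['position'],im['orientation']); np.savez('w2.npz',w=cloud(im),p=im['pixels'])
d=np.load('w1.npz'); w=d['w'];p=d['p'].astype(int)
q=w[80:185,245:320]; b=p[80:185,245:320].min(-1)
m=(q[...,2]>.018)&(q[...,2]<.035); 
print(m.sum(),np.median(q[m][:,2]),cv2.minAreaRect(q[m][:,:2].astype(np.float32)))
w2=np.load('w2.npz')['w']
c=np.isfinite(w2[...,2])
for lo,hi in((.1,.13),(.045,.055)):
    m=(w2[...,2]>lo)&(w2[...,2]<hi)&(w2[...,0]>.55)&(w2[...,0]<.72)&(np.abs(w2[...,1])<.16); m[300:]=False
    v,u=np.where(m); print(lo,m.sum(),u.mean(),v.mean(),np.median(w2[m],0),cv2.minAreaRect(w2[m][:,:2].astype(np.float32)))
E
```

```text
2.65 [ 0.65736505 -0.00406856  0.23122203] [-1.79996494e+02 -2.90498084e-02 -1.71501388e+02] [ 1.66086907e+01  1.89236204e+01 -1.70895529e+00 -6.70188877e-04
 -6.93966782e+01 -9.81098420e+01]
[ 0.58119524 -0.01415264  0.37320893] [ 1.62816716e+02 -3.12133435e-02  9.85175939e+01]
2874 0.024592319436194277 ((0.4771161377429962, -0.1386200487613678), (0.07493472844362259, 0.04952727630734444), 10.042098999023438)
0.1 439 286.1002277904328 152.81093394077448 [ 0.60407203 -0.0041101   0.10966052] ((0.6044431924819946, -0.003738507628440857), (0.01917017437517643, 0.01959250308573246), 55.122230529785156)
0.045 2592 248.6280864197531 194.0150462962963 [ 0.66062203 -0.03591489  0.04923912] ((0.6571694612503052, -0.03488091379404068), (0.06212479621171951, 0.06521615386009216), 10.459478378295898)
```

View pics/w2.png

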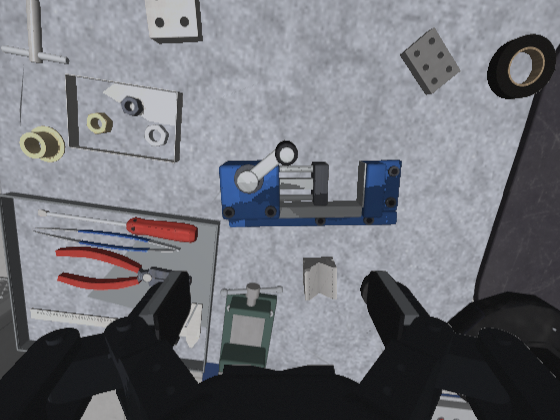

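The wrist view shows the knob at (286,153), hub at (247,181), moving jaw at (320,183) and fixed jaw at (378,188). I'll fit the vise frame.

```bash
python3 - <<'E'
from h import *
w=np.load('w2.npz')['w'].copy(); w[300:]=np.nan
th=np.radians(10.46)
def fr(th,o): 
    e=np.array([[np.cos(th),np.sin(th)],[-np.sin(th),np.cos(th)]]); return np.dstack([(w[...,:2]-o)@e.T,w[...,2:]])
o=np.array([.6572,-.0349]); e=np.array([[np.cos(th),np.sin(th)],[-np.sin(th),np.cos(th)]]); o=o-.016*e[0]+.1025*e[1]; print('O',o)
q=fr(th,o); X,Y,Z=q[...,0],q[...,1],q[...,2]
def rep(n,m):
    a=q[m]; print(n,m.sum(),np.round(np.percentile(a[:,:2],[1,50,99],axis=0)*1e3,1).tolist(),round(float(np.median(a[:,2])),4))
box=(X>-.1)&(X<.08)&(Y>-.15)&(Y<.09)
rep('hub/arm>57',box&(Z>.057)&(Z<.09))
rep('hub',box&(Z>.054)&(Z<.09)&(Y<-.09))
rep('fixedjaw',box&(Z>.034)&(Z<.042)&(Y>.015))
rep('jaw',box&(Z>.034)&(Z<.042)&(Y<.01)&(Y>-.062)&(X<.034))
rep('stop',box&(Z>.026)&(Z<.033)&(Y<.015)&(Y>-.06)&(X>.02))
rep('knob',box&(Z>.1))
m=box&(Z>.034)&(Z<.042)&(Y>.015)
print(cv2.minAreaRect(w[m][:,:2].astype(np.float32)))
E
```

```text
O [0.62285711 0.06299186]
hub/arm>57 765 [[-39.2, -111.5], [-7.8, -92.7], [9.8, -61.2]] 0.0635
hub 501 [[-15.0, -130.0], [-0.4, -101.6], [39.5, -90.3]] 0.0658
fixedjaw 1064 [[-9.0, 25.3], [19.9, 36.8], [51.5, 48.1]] 0.037
jaw 568 [[-10.3, -30.6], [10.6, -22.9], [33.6, -15.0]] 0.0376
stop 749 [[27.9, -59.0], [45.5, -22.6], [52.9, 14.1]] 0.0291
knob 2495 [[-38.3, -126.0], [10.7, -62.6], [23.9, -14.9]] 0.2555
((0.6371326446533203, 0.10297251492738724), (0.061446867883205414, 0.023853501304984093), 9.896275520324707)
```

Request:
{"op": "move_arm", "data": {
  "plan": "0 0 0 0 0 -0.44 1;0.7 0.13 0 0 0 0 1;0.7 0.13 0 0 0 0 1;0.68 0.13 0 0 0 0 1;0 0 0.8 0 0 0 1"
}}

```text
clock: 3.12
tool_pos: [0.6045, -0.0041, 0.216]
eef_rot: [180.0, 0.4, -169.5]
force: [0.6, -0.2, 0.6]
width: 0.0853
```

```bash
cat >> h.py <<'E'
O=np.array([.62286,.06299]); TH=np.radians(10.46); EV=np.array([[np.cos(TH),np.sin(TH)],[-np.sin(TH),np.cos(TH)]])
def vf(p): return EV@(np.array(p)[:2]-O)*1e3
E
python3 - <<'E'
from h import *
s=sense(); print(vf(s['tool_pos']),s['tool_pos'],s['eef_rot'])
w=np.load('w2.npz')['w']
m=(w[...,2]>.06)&(w[...,0]>.70); m[260:]=m[260:]&False
print(m.sum()); print(w[330,250],w[300,250],w[280,320])
E
```

```text
[-30.23777627 -62.66105492] [ 0.60450077 -0.00411939  0.21597339] [ 179.99770809    0.40934887 -169.48324658]
0
[ 0.85222141 -0.0124022   0.0245606 ] [ 0.79681895 -0.01786215  0.03883019] [0.76545902 0.06806838 0.02104717]
```

Request:
{"op": "move_arm", "data": {
  "plan": "0 0 1 0 0 0 1;0 0 1 0 0 0 1;0 0 1 0 0 0 1;0 0 1 0 0 0 1;0 0 1 0 0 0 1"
}}

```text
clock: 3.53
tool_pos: [0.6047, -0.0042, 0.086]
eef_rot: [180.0, 0.1, -169.5]
force: [1.3, -0.2, -0.1]
width: 0.0856
```

Request:
{"op": "move_arm", "data": {
  "plan": "0 0 0.5 0 0 0 1;0 0 0 0 0 0 -1;0 0 0 0 0 0 -1;0 0 0 0 0 0 -1;0 0 0 0 0 0 -1"
}}

```text
clock: 3.95
tool_pos: [0.606, -0.0033, 0.0755]
eef_rot: [180.0, 0.2, -169.5]
force: [0.1, -0.6, 1.3]
width: 0.0391
```

Request:
{"op": "move_arm", "data": {
  "plan": "0 0 0 0 0 0 -1;0 0 0 0 0 0 -1;0 0 0 0 0 0 -1;0 0 0 0 0 0 -1;0 0 0 0 0 0 -1"
}}

```text
clock: 4.37
tool_pos: [0.6061, -0.0038, 0.0755]
eef_rot: [-179.9, 0.1, -169.4]
force: [0.5, -3.5, 6.7]
width: 0.0192
```

Request:
{"op": "move_arm", "data": {
  "plan": "0.306 -0.285 0 0 0 0 -1;0.24 -0.342 0 0 0 0 -1;0.163 -0.385 0 0 0 0 -1;0.08 -0.41 0 0 0 0 -1;-0.007 -0.418 0 0 0 0 -1"
}}

```text
clock: 4.78
tool_pos: [0.5935, -0.0515, 0.0754]
eef_rot: [179.9, 0.0, -169.4]
force: [-5.4, 4.7, 12.6]
width: 0.0185
```

```bash
cat > st.py <<'E'
from h import *
s=sense(); v=vf(s['tool_pos']); d=v-[0,-102.5]
print(s['clock'],'vise',v.round(1),'r',np.hypot(*d).round(1),'ang',np.degrees(np.arctan2(d[1],d[0])).round(1)%360,'z',s['tool_pos'][2].round(4),'F_v',(EV@s['force'][:2]).round(1),s['force'][2].round(1),s['width'],s['eef_rot'].round(1),s['joint_pos'].round(0))
E
python3 st.py
```

```text
4.7833 vise [ -49.7 -107.2] r 49.9 ang 185.4 z 0.0754 F_v [-4.5  5.6] 12.6 0.01849027726294389 [ 179.9    0.  -169.4] [ 14.  21. -21.  -0. -48. -93.]
```

Request:
{"op": "move_arm", "data": {
  "plan": "-0.094 -0.407 0 0 0 0 -1;-0.177 -0.379 0 0 0 0 -1;-0.252 -0.334 0 0 0 0 -1;-0.316 -0.274 0 0 0 0 -1;-0.366 -0.203 0 0 0 0 -1"
}}

```text
clock: 5.2
tool_pos: [0.6297, -0.0873, 0.0754]
eef_rot: [-180.0, -0.1, -169.5]
force: [-7.4, -2.8, 13.0]
width: 0.0191
```

Request:
{"op": "move_arm", "data": {
  "plan": "-0.4 -0.122 0 0 0 0 -1;-0.416 -0.036 0 0 0 0 -1;-0.415 0.051 0 0 0 0 -1;-0.395 0.136 0 0 0 0 -1;0 0 0 0 0 0 -1"
}}

```text
clock: 5.62
tool_pos: [0.6727, -0.0782, 0.0755]
eef_rot: [-179.9, 0.1, -169.4]
force: [0.1, -4.0, 7.3]
width: 0.019
```

```bash
python3 st.py
```

```text
5.6167 vise [  23.4 -147.9] r 51.0 ang 297.3 z 0.0755 F_v [-0.6 -4. ] 7.3 0.019029344360575864 [-1.799e+02  1.000e-01 -1.694e+02] [ 10.  28. -10.   0. -52. -89.]
```

Request:
{"op": "move_arm", "data": {
  "plan": "0 0 0 0 0 0 1;0 0 0 0 0 0 1;0 0 0 0 0 0 1;0 0 0 0 0 0 1;0 0 -0.4 0 0 0 1"
}}

```text
clock: 6.03
tool_pos: [0.6694, -0.0776, 0.0819]
eef_rot: [180.0, -0.2, -169.5]
force: [0.2, -0.6, -0.4]
width: 0.0779
```

Request:
{"op": "move_arm", "data": {
  "plan": "0 0 -0.9 0 0 0 1;0 0 -0.9 0 0 0 1;0 0 -0.9 0 0 0 1;0 0 -0.9 0 0 0 1;0 0 0 0 0 0 1"
}}

```text
clock: 6.45
tool_pos: [0.6736, -0.0778, 0.1802]
eef_rot: [-179.9, 0.5, -169.4]
force: [0.6, -0.4, 0.6]
width: 0.0854
```

Request:
{"op": "move_arm", "data": {
  "plan": "0.91 -0.1 0 0 0 0 1;0.91 -0.1 0 0 0 0 1;0.91 -0.1 0 0 0 0 1;0.91 -0.1 0 0 0 0 1;0.91 -0.1 0 0 0 0 1"
}}

```text
clock: 6.87
tool_pos: [0.5603, -0.111, 0.1743]
eef_rot: [-180.0, 0.0, -169.4]
force: [-0.1, 1.0, -0.3]
width: 0.0853
```

Request:
{"op": "move_arm", "data": {
  "plan": "0.91 -0.1 0 0 0 0 1;0.91 -0.1 0 0 0 0 1;0.91 -0.1 0 0 0 0 1;0.91 -0.1 0 0 0 0 1;0.91 -0.1 0 0 0 0 1"
}}

```text
clock: 7.28
tool_pos: [0.4508, -0.1441, 0.1744]
eef_rot: [-180.0, 0.0, -169.4]
force: [-0.3, 0.1, 0.7]
width: 0.0856
```

```bash
python3 st.py; python3 - <<'E'
from h import *
im=get_image('wrist'); save(im,'w3'); w=cloud(im); 
V=np.dstack([(w[...,:2]-O)@EV.T*1e3,w[...,2:]*1e3]); np.savez('w3.npz',V=V)
X,Y,Z=V[...,0],V[...,1],V[...,2]
m=(Z>18)&(Z<32)&(abs(X+180)<70)&(abs(Y+172)<60); v,u=np.where(m); print(m.sum(),u.min(),u.max(),v.min(),v.max(),cv2.minAreaRect(V[m][:,:2].astype(np.float32)))
print('jaw', [np.round(np.percentile(V[(Z>34)&(Z<42)&(Y<20)&(Y>-68)&(X>-20)&(X<34)][:,1],[1,50,99]),1)])
E
```

```text
7.2833 vise [-206.8 -172.4] r 218.3 ang 198.7 z 0.1744 F_v [-0.2  0.2] 0.7 0.08560845827787707 [-180.     0.  -169.4] [  6.   4. -29.   0. -57. -86.]
3233 253 303 192 262 ((-180.195068359375, -171.48651123046875), (50.08965301513672, 74.9956283569336), 89.79180145263672)Traceback (most recent call last):
  File "<stdin>", line 6, in <module>
    return _quantile_unchecked(
        a, q, axis, out, overwrite_input, method, keepdims, weights)
    return _ureduce(a,
                    func=_quantile_ureduce_func,
    ...<5 lines>...
                    overwrite_input=overwrite_input,
                    method=method)
    r = func(a, **kwargs)
    result = _quantile(arr,
                       quantiles=q,
    ...<2 lines>...
                       out=out,
                       weights=wgt)
    slices_having_nans = np.isnan(arr[-1, ...])
                                  ~~~^^^^^^^^^
IndexError: index -1 is out of bounds for axis 0 with size 0
```

View pics/w3.png

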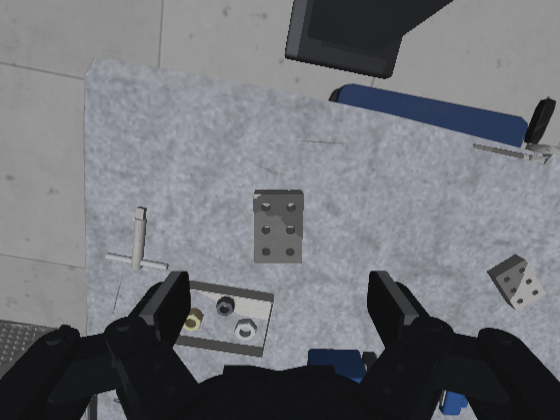

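The block, at (278,228) in the image, lies between the fingers' reach and is aligned with the vise to 0.2°. A nut tray is ahead of it on the right, so I'll slide left first. Next I'll descend and grip.

Request:
{"op": "move_arm", "data": {
  "plan": "0 0 1 0 0 0 1;0 0 1 0 0 0 1;0 0 1 0 0 0 1;0 0 1 0 0 0 1;0 0 1 0 0 0 1"
}}

```text
clock: 7.75
tool_pos: [0.4524, -0.1438, 0.0486]
eef_rot: [-180.0, 0.1, -169.5]
force: [0.1, 0.9, 0.8]
width: 0.0855
```

Request:
{"op": "move_arm", "data": {
  "plan": "0 0 0.7 0 0 0 1;0 0 0.7 0 0 0 1;0 0 0.4 0 0 0 1;0 0 0 0 0 0 1;0 0 0 0 0 0 1"
}}

```text
clock: 8.17
tool_pos: [0.452, -0.1439, 0.0039]
eef_rot: [-180.0, -0.0, -169.4]
force: [-0.0, -0.6, 0.1]
width: 0.0854
```

```bash
python3 st.py; python3 - <<'E'
from h import *
V=np.load('w3.npz')['V']; print(V[290,271],V[350,264],V[283,200])
E
```

```text
8.1667 vise [-205.6 -172.4] r 217.1 ang 198.8 z 0.0039 F_v [-0.2 -0.6] 0.1 0.08542642455700021 [-180.    -0.  -169.4] [  6.  18. -40.   0. -32. -86.]
[ -95.94264563 -179.51274946    0.86898596] [ -11.16962842 -188.72822069    1.58551913] [-108.30296422 -260.51246715    6.64428785]
```

Request:
{"op": "move_arm", "data": {
  "plan": "0 0 0 0 0 0 -1;0 0 0 0 0 0 -1;0 0 0 0 0 0 -1;0 0 0 0 0 0 -1;0 0 0 0 0 0 -1"
}}

```text
clock: 8.58
tool_pos: [0.4527, -0.1441, 0.0051]
eef_rot: [-180.0, 0.1, -169.4]
force: [-0.9, -0.3, 8.4]
width: 0.0489
```

Request:
{"op": "move_arm", "data": {
  "plan": "0 0 0 0 0 0 -1;0 0 0 0 0 0 -1;0 0 0 0 0 0 -1;0 0 0 0 0 0 -1;0 0 0 0 0 0 -1"
}}

```text
clock: 9.0
tool_pos: [0.4527, -0.144, 0.0051]
eef_rot: [-180.0, 0.1, -169.4]
force: [-1.7, -1.5, 7.2]
width: 0.0489
```

```bash
python3 st.py
```

```text
9.0 vise [-204.9 -172.7] r 216.6 ang 198.9 z 0.0051 F_v [-2.  -1.2] 7.2 0.04889706515015493 [-1.800e+02  1.000e-01 -1.694e+02] [  6.  18. -40.   0. -32. -86.]
```

Request:
{"op": "move_arm", "data": {
  "plan": "0 0.4 0 0 0 0 -1;0 0.75 0 0 0 0 -1;0 0.8 0 0 0 0 -1;0 0.8 0 0 0 0 -1;0 0.75 0 0 0 0 -1"
}}

```text
clock: 9.42
tool_pos: [0.4369, -0.0575, 0.005]
eef_rot: [-180.0, 0.1, -169.5]
force: [1.0, -7.9, 6.5]
width: 0.0488
```

Request:
{"op": "move_arm", "data": {
  "plan": "-0.7 0.7 0 0 0 0 -1;-0.8 0.7 0 0 0 0 -1;-0.8 0.7 0 0 0 0 -1;-0.8 0.7 0 0 0 0 -1;-0.6 0.48 0 0 0 0 -1"
}}

```text
clock: 9.83
tool_pos: [0.5102, 0.0386, 0.0052]
eef_rot: [-179.9, -0.2, -169.5]
force: [-11.9, -14.2, 27.7]
width: 0.0488
```

Request:
{"op": "move_arm", "data": {
  "plan": "0 0 0 0 0 0 -1;0 0 0 0 0 0 -1;0 0 0 0 0 0 -1;0 0 0 0 0 0 -1;0 0 0 0 0 0 -1"
}}

```text
clock: 10.25
tool_pos: [0.5141, 0.0413, 0.0053]
eef_rot: [179.9, 0.3, -169.4]
force: [1.4, 5.9, 3.5]
width: 0.0487
```

```bash
python3 st.py; python3 - <<'E'
from h import *
im=get_image('wrist'); save(im,'w4'); w=cloud(im); 
V=np.dstack([(w[...,:2]-O)@EV.T*1e3,w[...,2:]*1e3]); np.savez('w4.npz',V=V,p=im['pixels'])
im=get_image('top'); save(im,'t4');w=cloud(im); 
V2=np.dstack([(w[...,:2]-O)@EV.T*1e3,w[...,2:]*1e3]); np.savez('t4.npz',V=V2,p=im['pixels'])
E
```

```text
10.25 vise [-110.9   -1.5] r 150.0 ang 137.7 z 0.0053 F_v [2.4 5.5] 3.5 0.04871049061083854 [ 179.9    0.3 -169.4] [  26.   21.  -35.   -0.  -34. -106.]
```

View pics/w4.png

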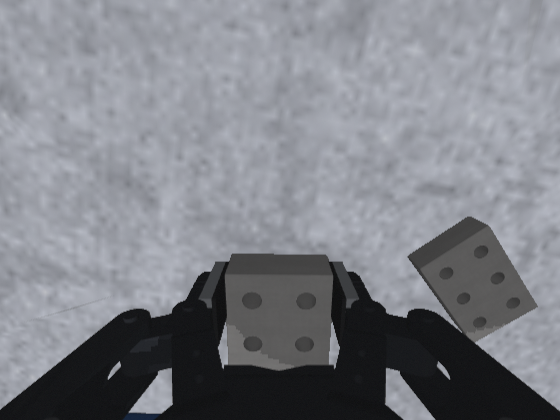

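The block is held squarely at (279,310) and the small block at (475,280) is clear. I'll check the block pose and the opened mouth numerically.

```bash
cat > chk.py <<'E'
from h import *
import sys
d=np.load(sys.argv[1]); V=d['V']; X,Y,Z=V[...,0],V[...,1],V[...,2]; xr=float(sys.argv[2])
m=(Z>20)&(Z<27.5)&(abs(X-xr)<55)&(abs(Y)<30); a=V[m]; print('blk',m.sum(),np.percentile(a[:,:3],[1,5,50,95,99],axis=0).round(1).tolist())
for lo,hi in((-40,-20),(-20,0),(0,20)):
    k=a[(a[:,0]>xr+lo)&(a[:,0]<xr+hi)]
    if len(k)>20: print(lo,hi,np.percentile(k[:,1],[1,99]).round(1))
m=(Z>34)&(Z<42)&(abs(X-11)<22)
for n,k in(('jaw',m&(Y<10)&(Y>-69)),('fixed',m&(Y>10)&(Y<60))):
    a=V[k]; print(n,k.sum(),np.percentile(a[:,1],[2,50,98]).round(1) if len(a) else '')
E
python3 chk.py w4.npz -84; python3 chk.py t4.npz -84
```

```text
blk 9855 [[-123.8, -25.0, 20.5], [-123.3, -23.0, 22.2], [-101.7, -0.3, 24.8], [-75.7, 22.7, 25.8], [-72.8, 24.7, 26.4]]
-40 -20 [-27.2  27. ]
-20 0 [-24.6  24.1]
0 20 [-24.6  24. ]
jaw 0 
fixed 0 Traceback (most recent call last):
  File "chk.py", line 4, in <module>
    m=(Z>20)&(Z<27.5)&(abs(X-xr)<55)&(abs(Y)<30); a=V[m]; print('blk',m.sum(),np.percentile(a[:,:3],[1,5,50,95,99],axis=0).round(1).tolist())
                                                                              ~~~~~~~~~~~~~^^^^^^^^^^^^^^^^^^^^^^^^^^^^^^^
    return _quantile_unchecked(
        a, q, axis, out, overwrite_input, method, keepdims, weights)
    return _ureduce(a,
                    func=_quantile_ureduce_func,
    ...<5 lines>...
                    overwrite_input=overwrite_input,
                    method=method)
    r = func(a, **kwargs)
    result = _quantile(arr,
                       quantiles=q,
    ...<2 lines>...
                       out=out,
                       weights=wgt)
    slices_having_nans = np.isnan(arr[-1, ...])
                                  ~~~^^^^^^^^^
IndexError: index -1 is out of bounds for axis 0 with size 0
```

Request:
{"op": "move_arm", "data": {
  "plan": "0 -0.12 0 0 0 0 -1;-0.7 0 0 0 0 0 -1;-0.8 0 0 0 0 0 -1;-0.8 0 0 0 0 0 -1;-0.7 0 0 0 0 0 -1"
}}

```text
clock: 10.77
tool_pos: [0.5837, 0.0491, 0.0051]
eef_rot: [-179.9, -0.3, -169.5]
force: [-15.5, -2.1, 22.7]
width: 0.0488
```

Request:
{"op": "move_arm", "data": {
  "plan": "-0.1 0 0 0 0 0 -1;-0.08 0 0 0 0 0 -1;0 0 0 0 0 0 -1;0 0 0 0 0 0 -1;0 0 0 0 0 0 -1"
}}

```text
clock: 11.18
tool_pos: [0.5893, 0.0505, 0.0051]
eef_rot: [-180.0, -0.1, -169.5]
force: [-6.5, -1.7, 11.3]
width: 0.0489
```

```bash
python3 st.py
```

```text
11.1833 vise [-35.2  -6.2] r 102.6 ang 110.1 z 0.0051 F_v [-6.7 -0.5] 11.3 0.04886243553388006 [-1.800e+02 -1.000e-01 -1.695e+02] [  24.   26.  -24.    0.  -39. -103.]
```

Request:
{"op": "move_arm", "data": {
  "plan": "-0.1 0.04 0 0 0 0 -1;-0.1 0.04 0 0 0 0 -1;-0.08 0 0 0 0 0 -1;0 0 0 0 0 0 -1;0 0 0 0 0 0 -1"
}}

```text
clock: 11.6
tool_pos: [0.5935, 0.0523, 0.0051]
eef_rot: [-179.9, -0.3, -169.5]
force: [-15.0, -6.0, 19.6]
width: 0.0489
```

Request:
{"op": "move_arm", "data": {
  "plan": "-0.04 0 0 0 0 0 -1;-0.04 0 0 0 0 0 -1;-0.04 0 0 0 0 0 -1;0 0 0 0 0 0 -1;0 0 0 0 0 0 -1"
}}

```text
clock: 12.02
tool_pos: [0.5963, 0.053, 0.0051]
eef_rot: [-179.9, -0.4, -169.5]
force: [-14.6, -4.5, 19.8]
width: 0.0483
```

```bash
python3 st.py
```

```text
12.0167 vise [-27.9  -5. ] r 101.5 ang 106.0 z 0.0051 F_v [-15.2  -1.8] 19.8 0.04831957202685998 [-179.9   -0.4 -169.5] [  24.   27.  -23.   -0.  -40. -103.]
```

Request:
{"op": "move_arm", "data": {
  "plan": "-0.05 0 0 0 0 0 -1;-0.05 0 0 0 0 0 -1;0 0 0 0 0 0 -1;0 0 0 0 0 0 -1;0 0 0 0 0 0 -1"
}}

```text
clock: 12.43
tool_pos: [0.5988, 0.0536, 0.0051]
eef_rot: [-179.9, -0.4, -169.5]
force: [-15.4, -4.2, 19.1]
width: 0.0487
```

```bash
python3 st.py; python3 - <<'E'
from h import *
for n in('top','scene'):
    im=get_image(n); save(im,n+'5');w=cloud(im)
    np.savez(n+'5.npz',V=np.dstack([(w[...,:2]-O)@EV.T*1e3,w[...,2:]*1e3]),p=im['pixels'])
p=np.load('scene5.npz')['p']; cv2.imwrite('pics/s5.png',cv2.resize(p[140:270,200:380,::-1],None,fx=4,fy=4,interpolation=cv2.INTER_CUBIC))
E
```

```text
12.4333 vise [-25.4  -4.9] r 100.9 ang 104.6 z 0.0051 F_v [-15.9  -1.4] 19.1 0.04865644067244185 [-179.9   -0.4 -169.5] [  24.   27.  -23.   -0.  -40. -103.]
```

View pics/s5.png

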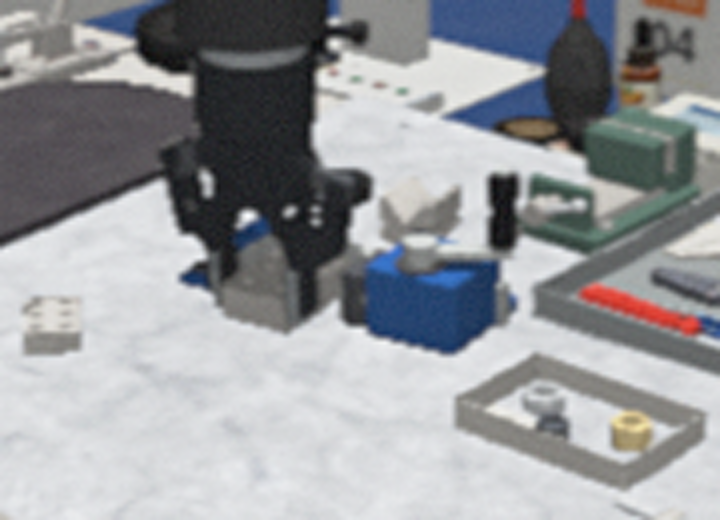

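The scene crop shows the block between the jaws, with the crank open and the knob at the far right (503,210). There's no contact with the stop yet, so I'll creep on.

Request:
{"op": "move_arm", "data": {
  "plan": "-0.04 0 0 0 0 0 -1;-0.04 0 0 0 0 0 -1;0 0 0 0 0 0 -1;0 0 0 0 0 0 -1;0 0 0 0 0 0 -1"
}}

```text
clock: 12.95
tool_pos: [0.6007, 0.054, 0.0051]
eef_rot: [-179.9, -0.4, -169.5]
force: [-15.1, -3.0, 19.7]
width: 0.0489
```

```bash
python3 st.py
```

```text
12.95 vise [-23.5  -4.8] r 100.5 ang 103.5 z 0.0051 F_v [-15.4  -0.2] 19.7 0.048863030377954086 [-179.9   -0.4 -169.5] [  24.   27.  -23.   -0.  -40. -103.]
```

Request:
{"op": "move_arm", "data": {
  "plan": "-0.04 0 0 0 0 0 -1;0 0 0 0 0 0 -1;0 0 0 0 0 0 -1;0 0 0 0 0 0 -1;0 0 0 0 0 0 -1"
}}

```text
clock: 13.37
tool_pos: [0.6012, 0.0541, 0.0051]
eef_rot: [-179.9, -0.4, -169.5]
force: [-17.3, -3.7, 20.9]
width: 0.0488
```

```bash
python3 st.py; python3 - <<'E'
from h import *
V=np.load('w2.npz')['w']; V=np.dstack([(V[...,:2]-O)@EV.T*1e3,V[...,2:]*1e3]); V[300:]=np.nan
X,Y,Z=V[...,0],V[...,1],V[...,2]
# profile along x in the mouth
for y0 in(-2,8,16,-40):
    m=(abs(Y-y0)<2); a=V[m]; a=a[(a[:,0]>15)&(a[:,0]<65)]; a=a[np.argsort(a[:,0])]
    b=np.round(a[:,0]/2)*2
    print(y0,[(float(k),float(np.median(a[b==k,2]).round(0))) for k in np.unique(b)])
E
```

```text
13.3667 vise [-22.9  -4.8] r 100.3 ang 103.2 z 0.0051 F_v [-17.6  -0.5] 20.9 0.04877433623024326 [-179.9   -0.4 -169.5] [  24.   27.  -23.   -0.  -41. -103.]
-2 [(16.0, 1.0), (18.0, 1.0), (20.0, 1.0), (22.0, -0.0), (24.0, 1.0), (26.0, -0.0), (28.0, 1.0), (30.0, 1.0), (32.0, 2.0), (34.0, 2.0), (36.0, 2.0), (38.0, 2.0), (40.0, 17.0), (42.0, 29.0), (44.0, 29.0), (46.0, 30.0), (48.0, 29.0), (50.0, 30.0), (52.0, 29.0), (60.0, 11.0), (62.0, 10.0), (64.0, 12.0)]
8 [(16.0, 2.0), (18.0, 2.0), (20.0, 2.0), (22.0, 1.0), (24.0, 1.0), (26.0, 1.0), (28.0, 1.0), (30.0, -0.0), (32.0, 0.0), (34.0, 1.0), (36.0, 1.0), (38.0, 3.0), (40.0, 14.0), (42.0, 29.0), (44.0, 29.0), (46.0, 29.0), (48.0, 30.0), (50.0, 29.0), (52.0, 29.0), (54.0, 28.0), (60.0, 11.0), (62.0, 11.0), (64.0, 11.0)]
16 [(16.0, 2.0), (18.0, 2.0), (20.0, 1.0), (22.0, 2.0), (24.0, 2.0), (26.0, 2.0), (28.0, 1.0), (30.0, 2.0), (32.0, 1.0), (34.0, 2.0), (36.0, 1.0), (38.0, 1.0), (40.0, 18.0), (42.0, 29.0), (44.0, 29.0), (46.0, 29.0), (48.0, 29.0), (50.0, 29.0), (52.0, 29.0), (54.0, 29.0), (60.0, 12.0), (62.0, 11.0), (64.0, 12.0)]
-40 [(16.0, 27.0), (18.0, 27.0), (24.0, 3.0), (26.0, 3.0), (28.0, 23.0), (30.0, 25.0), (32.0, 24.0), (38.0, 10.0), (40.0, 23.0), (42.0, 29.0), (44.0, 30.0), (46.0, 29.0), (48.0, 29.0), (50.0, 29.0), (52.0, 29.0), (58.0, 10.0), (60.0, 11.0), (62.0, 12.0), (64.0, 11.0)]
```

The stop face lies at about x=+40 in my frame, so the frame is about 2.5 mm off in x. The block has about 1 mm left to go.

Request:
{"op": "move_arm", "data": {
  "plan": "-0.04 0 0 0 0 0 -1;-0.04 0 0 0 0 0 -1;0 0 0 0 0 0 -1;0 0 0 0 0 0 -1;0 0 0 0 0 0 -1"
}}

```text
clock: 13.78
tool_pos: [0.6012, 0.0541, 0.0051]
eef_rot: [-179.9, -0.6, -169.5]
force: [-23.1, -1.2, 27.2]
width: 0.0488
```

```bash
python3 st.py
```

```text
13.7833 vise [-22.9  -4.8] r 100.3 ang 103.2 z 0.0051 F_v [-22.9   3. ] 27.2 0.0487862885555761 [-179.9   -0.6 -169.5] [  24.   27.  -22.   -0.  -41. -103.]
```

Request:
{"op": "move_arm", "data": {
  "plan": "0 0.05 0 0 0 0 -1;0 0.04 0 0 0 0 -1;0 0 0 0 0 0 -1;0 0 0 0 0 0 -1;0 0 0 0 0 0 -1"
}}

```text
clock: 14.2
tool_pos: [0.6013, 0.0544, 0.0051]
eef_rot: [-179.8, -0.6, -169.6]
force: [-17.7, -13.2, 25.4]
width: 0.0484
```

```bash
python3 st.py
```

```text
14.2 vise [-22.8  -4.6] r 100.6 ang 103.1 z 0.0051 F_v [-19.8  -9.7] 25.4 0.0484377467072243 [-179.8   -0.6 -169.6] [  24.   27.  -22.    0.  -41. -103.]
```

Request:
{"op": "move_arm", "data": {
  "plan": "0 -0.08 0 0 0 0 -1;0.03 0 0 0 0 0 -1;0 0 0 0 0 0 1;0 0 0 0 0 0 1;0 0 0 0 0 0 1"
}}

```text
clock: 14.62
tool_pos: [0.6053, 0.0559, 0.0036]
eef_rot: [-180.0, -0.1, -169.5]
force: [-3.9, -2.0, -2.0]
width: 0.0821
```

Request:
{"op": "move_arm", "data": {
  "plan": "0 0 0 0 0 0 1;0 0 0 0 0 0 1;0.1 0 0 0 0 0 1;0.1 0 0 0 0 0 1;0 0 0 0 0 0 1"
}}

```text
clock: 15.03
tool_pos: [0.6023, 0.056, 0.0042]
eef_rot: [180.0, 0.1, -169.4]
force: [-0.4, 0.0, -0.2]
width: 0.0857
```

```bash
python3 st.py
```

```text
15.0333 vise [-21.5  -3.2] r 101.6 ang 102.2 z 0.0042 F_v [-0.3  0.1] -0.2 0.08572917213556129 [ 1.800e+02  1.000e-01 -1.694e+02] [  24.   27.  -23.    0.  -40. -103.]
```

Request:
{"op": "move_arm", "data": {
  "plan": "0 0 -1 0 0 0 1;0 0 -1 0 0 0 1;0 0 -1 0 0 0 1;0 0 -1 0 0 0 1;0 0 -1 0 0 0 1"
}}

```text
clock: 15.45
tool_pos: [0.6021, 0.0554, 0.1306]
eef_rot: [-180.0, 0.1, -169.5]
force: [0.3, -0.1, 0.5]
width: 0.0854
```

Request:
{"op": "move_arm", "data": {
  "plan": "-0.4 -0.8 -1 0 0 0 1;-0.4 -0.8 -1 0 0 0 1;-0.4 -0.8 -1 0 0 0 1;-0.4 -0.8 -1 0 0 0 1;0 0 0 0 0 0 1"
}}

```text
clock: 15.87
tool_pos: [0.6601, -0.0187, 0.2351]
eef_rot: [-179.9, 0.5, -169.5]
force: [0.4, 0.0, 1.3]
width: 0.0857
```

Request:
{"op": "move_arm", "data": {
  "plan": "0 0 0 0 0 0 1;0 0 0 0 0 0 1;0 0 0 0 0 0 1;0 0 0 0 0 0 1;0 0 0 0 0 0 1"
}}

```text
clock: 16.28
tool_pos: [0.6552, -0.0153, 0.2281]
eef_rot: [-180.0, -0.1, -169.4]
force: [0.5, 0.0, 0.3]
width: 0.0851
```

```bash
python3 st.py; python3 - <<'E'
from h import *
im=get_image('wrist'); save(im,'w6');w=cloud(im); w[310:]=np.nan
V=np.dstack([(w[...,:2]-O)@EV.T*1e3,w[...,2:]*1e3]); np.savez('w6.npz',V=V,p=im['pixels'])
m=(V[...,2]>100)&(V[...,2]<118)&(abs(V[...,0])<90)&(abs(V[...,1]+110)<80)
print('knob',m.sum(),cv2.minAreaRect(V[m][:,:2].astype(np.float32)))
E
python3 chk.py w6.npz 2
```

```text
16.2833 vise [ 17.6 -82.8] r 26.4 ang 48.2 z 0.2281 F_v [ 0.4 -0. ] 0.3 0.08512862045209132 [-1.800e+02 -1.000e-01 -1.694e+02] [ 16.  19.  -2.  -0. -69. -95.]
knob 424 ((23.093971252441406, -145.9619598388672), (19.240922927856445, 19.4599666595459), 15.330912590026855)
blk 2791 [[-35.1, -27.9, 20.7], [-32.0, -26.4, 23.1], [1.8, -2.5, 24.8], [37.3, 21.1, 26.2], [39.8, 25.4, 26.9]]
-40 -20 [-27.9  21.5]
-20 0 [-27.9  25.6]
0 20 [-27.9  25.5]
jaw 555 [-66.2 -58.6 -51. ]
fixed 779 [25.7 36.7 47.8]
```

View pics/w6.png

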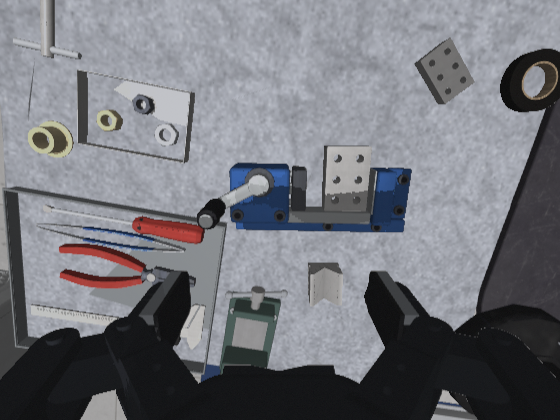

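The block at (347,178) is inside the mouth against the stop, with its long sides along the jaws and a gap of about 4 mm to the fixed jaw. The jaw is fully open and the knob is at (208,216). Next I'll grip the knob and close.

Request:
{"op": "move_arm", "data": {
  "plan": "-0.07 -0.84 0 0 0 0 1;-0.07 -0.84 0 0 0 0 1;-0.08 -0.85 0 0 0 0 1;0 0 0.5 0 0 0 1;0 0 0.7 0 0 0 1"
}}

```text
clock: 16.75
tool_pos: [0.6737, -0.0779, 0.1998]
eef_rot: [-180.0, 0.2, -169.5]
force: [0.9, 0.9, 0.4]
width: 0.0851
```

Request:
{"op": "move_arm", "data": {
  "plan": "0 0 1 0 0 0 1;0 0 1 0 0 0 1;0 0 1 0 0 0 1;0 0 1 0 0 0 1;0 0 0.95 0 0 0 1"
}}

```text
clock: 17.17
tool_pos: [0.6722, -0.0766, 0.0735]
eef_rot: [180.0, -0.0, -169.4]
force: [-0.4, -1.4, -0.5]
width: 0.085
```

Request:
{"op": "move_arm", "data": {
  "plan": "0 0 0 0 0 0 1;0 0 0 0 0 0 -1;0 0 0 0 0 0 -1;0 0 0 0 0 0 -1;0 0 0 0 0 0 -1"
}}

```text
clock: 17.58
tool_pos: [0.6737, -0.0767, 0.077]
eef_rot: [-180.0, 0.2, -169.4]
force: [1.1, -0.5, 0.2]
width: 0.0388
```

Request:
{"op": "move_arm", "data": {
  "plan": "0 0 0 0 0 0 -1;0 0 0 0 0 0 -1;0 0 0 0 0 0 -1;0 0 0 0 0 0 -1;0 0 0 0 0 0 -1"
}}

```text
clock: 18.0
tool_pos: [0.6737, -0.0776, 0.0767]
eef_rot: [-179.9, 0.1, -169.4]
force: [1.1, -3.7, 6.4]
width: 0.0191
```

```bash
python3 st.py
```

```text
18.0 vise [  24.5 -147.5] r 51.3 ang 298.5 z 0.0767 F_v [ 0.4 -3.8] 6.4 0.01911709955653218 [-1.799e+02  1.000e-01 -1.694e+02] [ 10.  28. -10.   0. -53. -89.]
```

Request:
{"op": "move_arm", "data": {
  "plan": "0.388 -0.157 0 0 0 0 -1;0.412 -0.073 0 0 0 0 -1;0.418 0.015 0 0 0 0 -1;0.406 0.101 0 0 0 0 -1;0.376 0.183 0 0 0 0 -1"
}}

```text
clock: 18.42
tool_pos: [0.6251, -0.0857, 0.0768]
eef_rot: [-179.9, 0.3, -169.4]
force: [5.4, -5.5, 4.7]
width: 0.0186
```

Request:
{"op": "move_arm", "data": {
  "plan": "0.329 0.257 0 0 0 0 -1;0.269 0.32 0 0 0 0 -1;0.196 0.369 0 0 0 0 -1;0 0 0 0 0 0 -1;0 0 0 0 0 0 -1"
}}

```text
clock: 18.83
tool_pos: [0.5995, -0.0645, 0.0766]
eef_rot: [-180.0, 0.1, -169.4]
force: [-3.4, 0.8, 10.2]
width: 0.0189
```

```bash
python3 st.py
```

```text
18.8333 vise [ -46.2 -121.1] r 49.8 ang 201.9 z 0.0766 F_v [-3.2  1.4] 10.2 0.01892628567745096 [-1.800e+02  1.000e-01 -1.694e+02] [ 12.  22. -20.   0. -48. -92.]
```

Request:
{"op": "move_arm", "data": {
  "plan": "0.068 0.198 0 0 0 0 -1;0.047 0.204 0 0 0 0 -1;0.025 0.207 0 0 0 0 -1;0.004 0.209 0 0 0 0 -1;0 0 0 0 0 0 -1"
}}

```text
clock: 19.25
tool_pos: [0.5928, -0.0454, 0.0767]
eef_rot: [-179.9, 0.1, -169.4]
force: [-0.5, -2.3, 8.5]
width: 0.0187
```

```bash
python3 st.py
```

```text
19.25 vise [ -49.3 -101.2] r 49.3 ang 178.4 z 0.0767 F_v [-0.9 -2.2] 8.5 0.01869970048762476 [-1.799e+02  1.000e-01 -1.694e+02] [ 14.  21. -21.   0. -48. -94.]
```

Now the final squeeze in small steps, watching the force.

Request:
{"op": "move_arm", "data": {
  "plan": "-0.004 0.08 0 0 0 0 -1;-0.008 0.08 0 0 0 0 -1;0 0 0 0 0 0 -1;0 0 0 0 0 0 -1;0 0 0 0 0 0 -1"
}}

```text
clock: 19.67
tool_pos: [0.5924, -0.0419, 0.0767]
eef_rot: [-179.9, 0.1, -169.4]
force: [-0.1, -4.0, 8.7]
width: 0.0187
```

```bash
python3 st.py
```

```text
19.6667 vise [-49.  -97.7] r 49.2 ang 174.4 z 0.0767 F_v [-0.9 -3.9] 8.7 0.01870710856541808 [-1.799e+02  1.000e-01 -1.694e+02] [ 15.  21. -21.   0. -48. -94.]
```

Request:
{"op": "move_arm", "data": {
  "plan": "-0.01 0.08 0 0 0 0 -1;-0.01 0.08 0 0 0 0 -1;0 0 0 0 0 0 -1;0 0 0 0 0 0 -1;0 0 0 0 0 0 -1"
}}

```text
clock: 20.08
tool_pos: [0.5923, -0.038, 0.0767]
eef_rot: [-179.9, 0.1, -169.4]
force: [0.3, -5.1, 8.7]
width: 0.0188
```

```bash
python3 st.py
```

```text
20.0833 vise [-48.4 -93.7] r 49.1 ang 169.7 z 0.0767 F_v [-0.6 -5.1] 8.7 0.018792129748317257 [-1.799e+02  1.000e-01 -1.694e+02] [ 15.  21. -21.   0. -48. -95.]
```

Request:
{"op": "move_arm", "data": {
  "plan": "-0.015 0.06 0 0 0 0 -1;0 0 0 0 0 0 -1;0 0 0 0 0 0 -1;0 0 0 0 0 0 -1;0 0 0 0 0 0 -1"
}}

```text
clock: 20.5
tool_pos: [0.5923, -0.0365, 0.0767]
eef_rot: [-179.9, 0.1, -169.4]
force: [-0.6, -5.5, 8.2]
width: 0.0185
```

```bash
python3 st.py
```

```text
20.5 vise [-48.1 -92.3] r 49.2 ang 168.0 z 0.0767 F_v [-1.6 -5.3] 8.2 0.018536295625628474 [-1.799e+02  1.000e-01 -1.694e+02] [ 15.  21. -21.   0. -48. -95.]
```

Request:
{"op": "move_arm", "data": {
  "plan": "-0.015 0.06 0 0 0 0 -1;0 0 0 0 0 0 -1;0 0 0 0 0 0 -1;0 0 0 0 0 0 -1;0 0 0 0 0 0 -1"
}}

```text
clock: 20.92
tool_pos: [0.5925, -0.035, 0.0767]
eef_rot: [-179.9, 0.1, -169.4]
force: [0.8, -6.1, 6.7]
width: 0.0184
```

```bash
python3 st.py
```

```text
20.9167 vise [-47.7 -90.9] r 49.1 ang 166.3 z 0.0767 F_v [-0.3 -6.1] 6.7 0.01836043788209865 [-1.799e+02  1.000e-01 -1.694e+02] [ 16.  21. -21.   0. -48. -95.]
```

```bash
python3 - <<'E'
from h import *
for n in('top','wrist'):
    im=get_image(n); save(im,n+'7');w=cloud(im)
    np.savez(n+'7.npz',V=np.dstack([(w[...,:2]-O)@EV.T*1e3,w[...,2:]*1e3]),p=im['pixels'])
p=np.load('top7.npz')['p'];q=np.load('wrist7.npz')['p']
a=cv2.resize(p[150:215,195:305,::-1],(560,331),interpolation=cv2.INTER_CUBIC)
cv2.imwrite('pics/c7.png',np.vstack([a,cv2.resize(q[:,:,::-1][160:,:],(560,260))]))
E
python3 chk.py top7.npz 2
```

```text
blk 215 [[-33.6, -23.5, 21.1], [-32.4, -21.2, 22.3], [-11.6, 0.2, 25.5], [8.7, 22.9, 27.2], [10.1, 25.6, 27.4]]
-40 -20 [-22.1  24.2]
-20 0 [-23.5  27.3]
0 20 [-23.3  22.7]
jaw 23 [-40.  -33.8 -25. ]
fixed 40 [24.6 35.3 45.8]
```

View pics/c7.png

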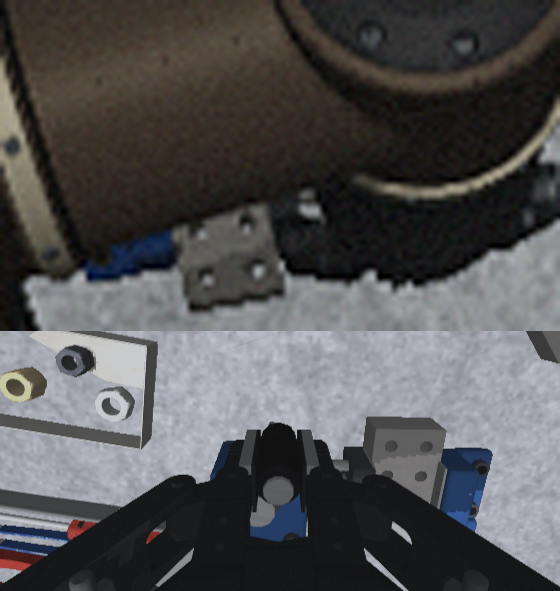

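The wrist part shows the block at (400,460) touching both the jaw on its left and the fixed jaw on its right. I'll keep squeezing until the force rises clearly.

Request:
{"op": "move_arm", "data": {
  "plan": "-0.02 0.08 0 0 0 0 -1;-0.02 0.08 0 0 0 0 -1;0 0 0 0 0 0 -1;0 0 0 0 0 0 -1;0 0 0 0 0 0 -1"
}}

```text
clock: 21.43
tool_pos: [0.5925, -0.0331, 0.0767]
eef_rot: [-179.8, 0.0, -169.4]
force: [3.0, -18.2, 7.6]
width: 0.0185
```

```bash
python3 st.py; python3 - <<'E'
from h import *
im=get_image('wrist');w=cloud(im)
np.savez('wrist8.npz',V=np.dstack([(w[...,:2]-O)@EV.T*1e3,w[...,2:]*1e3]),p=im['pixels'])
E
python3 chk.py wrist7.npz 2; python3 chk.py wrist8.npz 2
```

```text
21.4333 vise [-47.3 -89. ] r 49.2 ang 164.1 z 0.0767 F_v [ -0.3 -18.5] 7.6 0.01849300663481391 [-179.8    0.  -169.4] [ 16.  21. -21.   0. -48. -95.]
blk 4005 [[-35.4, -24.1, 20.5], [-34.8, -20.9, 22.1], [-14.3, 5.2, 24.9], [13.4, 25.1, 26.0], [20.5, 26.7, 26.7]]
-40 -20 [-22.4  26.8]
-20 0 [-27.8  27.1]
0 20 [-6.2 25.6]
jaw 262 [-38.6 -33.4 -23.8]
fixed 1642 [25.5 36.5 47.6]
blk 3991 [[-35.5, -24.9, 20.4], [-34.8, -20.9, 22.0], [-14.6, 5.2, 24.9], [12.5, 25.0, 26.0], [19.8, 26.9, 26.8]]
-40 -20 [-22.3  26.9]
-20 0 [-28.1  27.2]
0 20 [-6.1 25.6]
jaw 284 [-38.5 -32.7 -23.6]
fixed 1612 [25.4 36.7 47.5]
```

Request:
{"op": "move_arm", "data": {
  "plan": "-0.02 0.06 0 0 0 0 -1;-0.01 0.04 0 0 0 0 -1;0 0 0 0 0 0 -1;0 0 0 0 0 0 -1;0 0 0 0 0 0 -1"
}}

```text
clock: 21.9
tool_pos: [0.5925, -0.0325, 0.0767]
eef_rot: [-179.7, -0.0, -169.5]
force: [3.7, -27.1, 5.9]
width: 0.019
```

```bash
python3 st.py
```

```text
21.9 vise [-47.2 -88.4] r 49.3 ang 163.3 z 0.0767 F_v [ -1.3 -27.3] 5.9 0.019038111364720608 [-179.7   -0.  -169.5] [ 16.  21. -21.   0. -48. -96.]
```

Request:
{"op": "move_arm", "data": {
  "plan": "0 -0.08 0 0 0 0 -1;0 0 0 0 0 0 1;0 0 0 0 0 0 1;0 0 0 0 0 0 1;0 0 0 0 0 0 1"
}}

```text
clock: 22.32
tool_pos: [0.5923, -0.029, 0.075]
eef_rot: [180.0, -0.0, -169.4]
force: [-0.0, 0.7, -0.4]
width: 0.0665
```

Request:
{"op": "move_arm", "data": {
  "plan": "0 0 0 0 0 0 1;0 0 -0.5 0 0 0 1;0 0 -0.9 0 0 0 1;0 0 -0.9 0 0 0 1;0 0 -0.9 0 0 0 1"
}}

```text
clock: 22.73
tool_pos: [0.5922, -0.029, 0.1556]
eef_rot: [180.0, -0.1, -169.4]
force: [1.0, 0.5, -0.2]
width: 0.0851
```

Request:
{"op": "move_arm", "data": {
  "plan": "-0.6 0 -0.9 0 0 0 1;-0.9 0 -0.9 0 0 0 1;-0.9 0 -0.7 0 0 0 1;0 0 0 0 0 0 1;0 0 0 0 0 0 1"
}}

```text
clock: 23.15
tool_pos: [0.6524, -0.0176, 0.2178]
eef_rot: [180.0, 0.1, -169.4]
force: [-1.2, -0.0, 0.1]
width: 0.0856
```

Request:
{"op": "move_arm", "data": {
  "plan": "0 0 0 0 0 0 1;0 0 0 0 0 0 1;0 0 0 0 0 0 1;0 0 0 0 0 0 1;0 0 0 0 0 0 1"
}}

```text
clock: 23.57
tool_pos: [0.651, -0.0185, 0.2173]
eef_rot: [-180.0, -0.0, -169.5]
force: [-0.2, -0.1, -0.1]
width: 0.0856
```

```bash
python3 st.py; python3 - <<'E'
from h import *
im=get_image('wrist'); save(im,'w9');w=cloud(im); w[310:]=np.nan
V=np.dstack([(w[...,:2]-O)@EV.T*1e3,w[...,2:]*1e3]); np.savez('w9.npz',V=V,p=im['pixels'])
m=(V[...,2]>22)&(V[...,2]<27.5)&(abs(V[...,0])<42)&(V[...,1]>-24)&(V[...,1]<24)
print('block top',cv2.minAreaRect(V[m][:,:2].astype(np.float32)),V[m][:,2].mean())
m=(V[...,2]>100)&(V[...,2]<118)&(abs(V[...,0])<90)&(abs(V[...,1]+110)<80)
print('knob',m.sum(),cv2.minAreaRect(V[m][:,:2].astype(np.float32)))
E
python3 chk.py w9.npz 2
```

```text
23.5667 vise [ 12.9 -85.3] r 21.5 ang 53.2 z 0.2173 F_v [-0.2 -0.1] -0.1 0.08557599980700717 [-180.    -0.  -169.5] [ 15.  19.  -4.  -0. -68. -95.]
block top ((2.9570693969726562, 0.7419586181640625), (46.500160217285156, 76.3077621459961), 89.99625396728516) 24.868349160529995
knob 497 ((-47.936309814453125, -89.20604705810547), (19.662551879882812, 19.6646785736084), 0.7604589462280273)
blk 2704 [[-35.0, -22.1, 21.0], [-32.9, -19.5, 23.4], [-1.2, 2.6, 24.9], [37.0, 24.4, 26.2], [40.0, 26.3, 27.0]]
-40 -20 [-22.1  27.2]
-20 0 [-22.8  26.3]
0 20 [-20.2  25.2]
jaw 597 [-38.7 -31.1 -23.3]
fixed 819 [25.7 36.3 47.8]
```

View pics/w9.png

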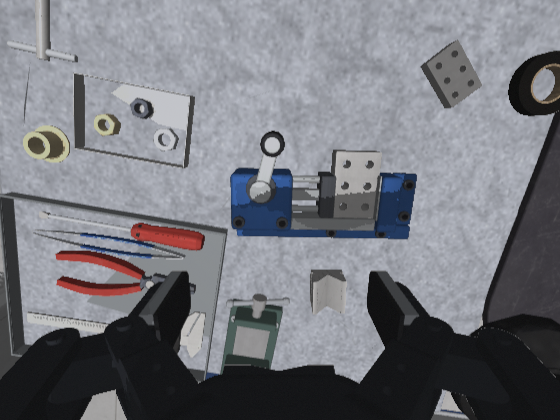

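The final view shows the block at (355,184) clamped between the moving jaw (327,195) and the fixed jaw (383,198), with its end at the stop (345,222). The knob is at (272,145) and the bystanders are in place. Handing in.

```bash
python3 -c "
from workcell import job_done; print(job_done())"
```

```text
the job is handed in; nothing more can be done
None
```

I cranked the vise open, slid the block flat into the mouth until its end stalled against the back stop, and cranked the jaw shut. I then released the knob, moved the arm clear and handed the job in at about 24 s of the 72 s allowed.

**Last checks:**
- **Clamping:** the knob force rose from about 6 N to 27 N before I let go. The block spans the mouth from the moving jaw to the fixed jaw, with its long sides along the jaws.
- **Seating:** the block's front end measured x = 40 mm in my frame, and so did the stop face. It did not shift along x while the jaw closed.
- **Flatness:** the block's top stayed at about 25 mm, so it is still flat on the worktop.
- **Bystanders:** the tape, bush and key looked undisturbed in the last picture.

**What disagreed:**
- **Frame in x:** my fitted vise frame was about 2.5 mm off along x. I corrected for it using the stop face and the contact force.
- **Crank angle:** the jaw came tight at about 2.35 rad by my estimate, where about 2.17 was expected. The block's side measured 1–2 mm past the fixed-jaw face, so my figures are only good to about 2 mm. I put the extra angle down to that and to give in the squeeze.
- **Nudge towards the fixed jaw:** before release I tried to move the block closer to the fixed jaw, but it barely moved. The jaw closed the remaining gap of about 4 mm.

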